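# Unlock the parts tote and tip its nuts into the pouring corner

## Robot

A 7-joint arm with a two-finger parallel gripper is mounted at the origin on a cart in front of the work surface, level with it; the furniture and walls round the work are solid. World frame = base frame: x ahead of the robot, y to its left, z up, the work surface at z = 0. Lengths are in m, angles in rad, forces in N, time in s.
With the tool pointing down it reaches from about 0.425 to 0.875 m from the base axis. Payload 8.4 kg.
Tool frame: the origin (TCP) lies between the finger pads; the fingertips stand 25 mm ahead of it and the grasp point (between the pads) lies 6 mm ahead of it; z points along the fingers, y is the line along which they close (so a half turn about z gives the same grasp; the last joint's range is limited). The gripper opens to 87 mm and grips with 3 to 60 N. Pads are 19 mm wide; open, the fingers measure 117 mm over their backs; the gripper's body (75 mm by 190 mm) begins 51 mm behind the grasp point.
Start: joints at [-1.39, 0.333, 0.04, 1.465, -0.013, 1.343, -0.059], TCP at [0.18, 0.625, 0.248] pointing down, gripper open.
Joint ranges: [-2.58, 2.58], [-0.38, 2.09], [-1.3, 1.39], [0.25, 2.4], [-1.5, 4.64], [0.08, 2.09], [-2.65, 2.65]. Speed limits (rad/s): [2.22, 2.22, 2.79, 2.79, 3.14, 3.14, 3.14].

## Interface

Orientations are given as a 3x3 rotation matrix whose columns are the frame's x, y, z axes.
In Python, from rig import state, cams, job gives the robot as it stands.
- The arm moves only by the tool arm_command, never from a script. Its argument "series" is a list of rows, each an object with "jaw": the closure, from -1 (fully open) to 1 (shut); "translation": the shift along the tool's x, y, z in m, a list of three; "rot": the turn, a rotation vector about the tool's x, y, z in rad, a list of three. A call has 1 to 12 rows; each row is the pose to reach, as a shift and turn from the pose commanded when the call began, along the tool's axes at that moment; what a row does not reach only later rows make up. A row lasts 1/8 s, in which the tool goes at most 62.5 mm and 10.7 degrees, less where a joint would pass 70% of its speed; a pose out of reach is approached as far as the arm can. A call with a gripper value outside its range is refused whole. The fingers move at their own pace and stop on an object; "force" is the grip in N (left out, the last holds). Time passes only in rows, so rows that repeat a pose let the fingers close. It gives the time, the measured TCP pose, the force, the opening and the grip force at its end, in the units of the state.
- state(): the state, without advancing time (a new reading comes with each control period).
- cams.snapshot(name): name is "side" or "top"; returns the picture (384x512x3 uint8, blue, green, red); there is no depth.
- cams.calibration(name): a dict with "mtx" (3x3 intrinsics, pixels), "extrinsics" (4x4, takes a point from camera to world coordinates). Camera axes: x right, y up, looking along -z (the intrinsics and any distortion apply to the point x, -y, -z); pixel columns grow to the right and rows downward; lengths in m; the calibration is good to about 2 mm. A picture is of the moment at which its call begins. calibration takes no time and is no camera call.
- job.hand_in(): hands the job in; it is judged then, once.
The state is a dict: "time_s": time; "q": joint angles; "qvel": joint speeds; "effort": joint torques, N m; "tcp_pos": TCP position; "orientation": TCP orientation; "contact_force": force on the tool from outside, world axes, zero at the start; "torque": the same for the moment, N m; "gripper_width": finger opening in m; "gripper_force": force on a finger pad.
Only numpy, scipy, OpenCV 4.12 (cv2) and the standard library are available. Lean on these libraries where they do the work, as an engineer would, in place of code of your own. Each camera call takes 0.05 s, during which the arm holds its last target. There are 200 camera calls.

## Task

The grey parts tote is locked in its plywood dock for rolling the bench about: push the T-handle key from the wooden block fully into the square recess of the lock knob, turn it a quarter turn anticlockwise so the tongue clears the tote's rim, and leave the key standing there. Then lift the tote out by its rim, tip it until all four nuts have slid together into the clipped pouring corner, and finish while holding it so, still and with every part of it at least 5 cm above the bench. Spill no nut and leave the tape measure and oil can alone.

Things in the scene. Friction and masses are not known exactly. Their poses are not given: they have to be found in the camera images.
- tote: Grey open plastic tote, 140 (its x) x 190 (y) x 55 mm high, 0.25 kg. Origin: centre of its underside, z up. Walls and floor 4 mm. A grippy lip 10 mm thick, 16 mm deep, tops the straight walls (top z 55 mm, mid-line x +-69, y +-94 mm). The -x, +y corner is clipped at 45 degrees, 34 mm off each side: the pouring corner, wall 36 mm high, no lip.
- tote_in (a point): Centre of the tote's inner floor, 4 mm above its origin. Floor and walls inside are smooth: nuts start to slide at a tilt of 9 to 12 degrees; about 30 degrees, downhill towards the pouring corner, also carries them along the walls, where they rarely jam. Docked, the tote stands at the dock's origin, 9 mm above the bench, axes as the dock's, with 2 mm play.
- pour_corner (a point): Point on the tote's inner floor at the middle of the clipped wall of the pouring corner (tote x -50, y +75, z +4 mm). The four nuts, lying together, come to lie within about 80 mm of it; if one hangs back, rocking the tote frees it.
- dock: Plywood board, 176 mm (x) by 294 mm (y) by 9 mm, fixed to the bench, with low wooden stops (tops at 23 mm) round the tote's foot and the steel lock post on its -y side at x = 0, y = -150 mm. Origin: bench level under the middle of the docked tote.
- lock_mouth (a point): Centre of the mouth of the square recess in the top of the lock knob, 91 mm above the bench. Recess 14 mm square, 20 mm deep, opens upward, slightly chamfered; at lock angle 0 its sides are parallel to the dock's x and y. Steel knob 35 mm across; its tongue, 6 mm thick and 2 mm above the rim, reaches 64 mm from the axis.
- lock (a joint): Angle of the lock knob, rad. 0: tongue points along the dock's +y, over the tote's rim (locked). Grows anticlockwise seen from above; stop at 1.7. Tongue is clear of the rim beyond 0.9. Stiff: stays where left, takes about 0.05 N m. The key has about 0.2 rad of play in the recess.
- key: Steel T-handle key, 94 mm long overall, 0.14 kg. Origin: middle of its tip end; z runs up the shaft to the handle. Shaft 12 mm square, sides parallel to its x and y, with the last 3 mm stepped down to 9 mm. Handle: a bar 60 mm long (along its x), 12 mm thick (y), 14 mm high, centre 87 mm above the tip. Starts standing upright in the block, tip 12 mm above the bench.
- key_bar (a point): Centre of the key's handle bar, 87 mm above its tip, where it is gripped from above across the 12 mm.
- keyblock: Wooden block, 60 x 90 x 42 mm, fixed, with a 15 mm square hole 30 mm deep in the middle of its top that holds the key upright. Origin: centre of its underside.
- nut1: Steel hexagon nut, 30 x 34 x 16 mm, 60 g, one of four alike lying loose in the tote. Origin: centre of its underside.
- nut2: Steel hexagon nut, 30 x 34 x 16 mm, 60 g, one of four alike lying loose in the tote. Origin: centre of its underside.
- nut3: Steel hexagon nut, 30 x 34 x 16 mm, 60 g, one of four alike lying loose in the tote. Origin: centre of its underside.
- nut4: Steel hexagon nut, 30 x 34 x 16 mm, 60 g, one of four alike lying loose in the tote. Origin: centre of its underside.
- tape_measure: Yellow tape measure, 36 x 86 x 62 mm, a bystander. Origin: centre of its underside.
- oil_can: Rusty oil can with a long spout, 72 mm across, 150 mm high, a bystander. Origin: centre of its underside.
There are look-alikes about, which are no part of the job. Leave any black look-alike of the keyblock alone.

How it is judged:
On the way, in this order (a step that is already met when the one before it is completed fails the run):
1. the key stands in the recess of the still closed lock (horizontal distance between key and lock_mouth below 0.005 m and z of key in the frame of lock_mouth below -0.014 m and angle between key's own z axis and vertical below 0.2 rad and value of joint lock below 0.5 rad), for 0.1 s.
2. the lock is turned open with the key in it (horizontal distance between key and lock_mouth below 0.005 m and z of key in the frame of lock_mouth below -0.014 m and value of joint lock above 1.2 rad), for 0.1 s.
At the end, for the whole second after the job is handed in: Gripper holds the tote still, tilted 0.2 to 1.0 rad, touching no dock, key, block or bystander, pouring-corner floor and underside over 5 cm up; all four nuts still, within 90 mm of the pouring-corner point; lock open past 1.2 rad, key let go and over 14 mm deep in it (all of step 2 and distance between each of nut1, nut2, nut3, nut4 and pour_corner below 0.09 m and contact force between the fingers and tote above 2 N and contact force between each of the fingers, tote and key below 0.1 N and height (world z) of each of pour_corner, tote above 0.05 m and contact force between tote and dock below 0.1 N and contact force between tote and keyblock below 0.1 N and angle between tote's own z axis and vertical between 0.2 and 1 rad and linear speed of tote below 0.03 m/s and linear speed of each of nut1, nut2, nut3, nut4 below 0.05 m/s and contact force between tote and tape_measure below 0.1 N and contact force between tote and oil_can below 0.1 N); the arm keeps its last pose, push and grip.
It fails at once if the tote is lifted from the dock before the lock is open (height (world z) of tote above 0.025 m and value of joint lock below 1 rad).
It fails at once if a nut leaves the tote (distance between any of nut1, nut2, nut3, nut4 and tote above 0.15 m).
It fails at once if the tape measure or the oil can is moved more than 2 cm (distance of any of tape_measure, oil_can from where it was at the start of the episode above 0.02 m).
It also fails if it takes over 54 s, if anything falls off the work surface, if the arm or the gripper's body presses on something with over 40 N, if the wrist force passes 120 N, or if a joint passes its speed limit or range.

## Working session

There is one attempt and no reset: what is moved stays moved. The work goes in short steps, Python scripts to look and compute and a tool call to move; the robot and the scene stay as the last step left them, time stands still between calls to the robot, and variables do not carry over. Pictures are saved under pics/ and viewed, at most 10 in all, crops included, and the job is handed in when it is done.

Besides the shell and the picture viewer there is one more tool, called after "Request:" as a command line: name --argument value ..., lists and objects as JSON in quotes. arm_command: Moves the arm, as the interface text tells. Its arguments: {"type":"object","properties":{"series":{"type":"array","items":{"type":"object","properties":{"jaw":{"type":"number"},"translation":{"type":"array","items":{"type":"number"}},"rot":{"type":"array","items":{"type":"number"}}}}},"force":{"type":"number"}},"required":["series"]}

```bash
mkdir -p pics; python3 - <<'E'
from rig import state,cams,job
import cv2,numpy as np
for n in("side","top"):
    im=cams.snapshot(n); cv2.imwrite(f"pics/{n}0.png",im)
    cv2.imwrite(f"pics/{n}0b.png",cv2.resize(im,(800,600),interpolation=cv2.INTER_CUBIC))
    c=cams.calibration(n); print(n,{k:np.round(v,4).tolist() if not isinstance(v,str) else v for k,v in c.items()})
s=state();print(s)
E
```

```text
side {'mtx': [[383.3819, 0.0, 254.3919], [0.0, 383.3819, 191.4468], [0.0, 0.0, 1.0]], 'extrinsics': [[0.8108, 0.284, -0.5118, 0.0392], [-0.5847, 0.3533, -0.7303, -0.7735], [-0.0266, 0.8914, 0.4525, 0.504], [0.0, 0.0, 0.0, 1.0]]}
top {'mtx': [[360.5899, 0.0, 258.0677], [0.0, 360.5899, 186.4094], [0.0, 0.0, 1.0]], 'extrinsics': [[0.0208, 0.9922, -0.1226, 0.4162], [-0.9998, 0.0211, 0.0011, -0.0966], [0.0037, 0.1225, 0.9925, 0.9278], [0.0, 0.0, 0.0, 1.0]]}
{'time_s': 0.1, 'q': array([-1.39019879,  0.33386503,  0.03987399,  1.46616493, -0.01341379,
        1.34330742, -0.05849258]), 'qvel': array([-0.00146851, -0.00094783,  0.0010804 , -0.00326003, -0.00205447,
       -0.00023256, -0.00210154]), 'effort': array([ 4.67943755e-03, -6.57808614e+01,  1.33976307e+00, -4.04711151e+01,
       -5.99534484e-02,  4.08322457e-02,  1.15187308e-04]), 'tcp_pos': array([0.1794168 , 0.62434815, 0.24674094]), 'orientation': array([[-9.61108150e-01,  2.76172080e-01, -3.24783844e-04],
       [ 2.76172257e-01,  9.61107072e-01, -1.44262056e-03],
       [-8.62594700e-05, -1.47621066e-03, -9.99998907e-01]]), 'contact_force': array([-0.40384869, -0.07333567,  0.09476855]), 'torque': array([ 0.02931178, -0.00607634, -0.03409042]), 'gripper_force': 0.0, 'gripper_width': 0.08704012040692273}
```

View pics/top0b.png

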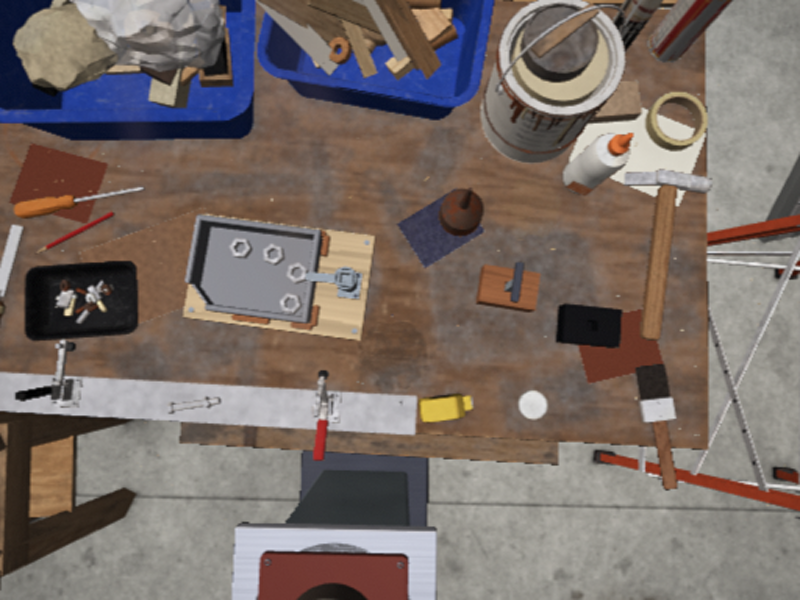

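View pics/side0b.png

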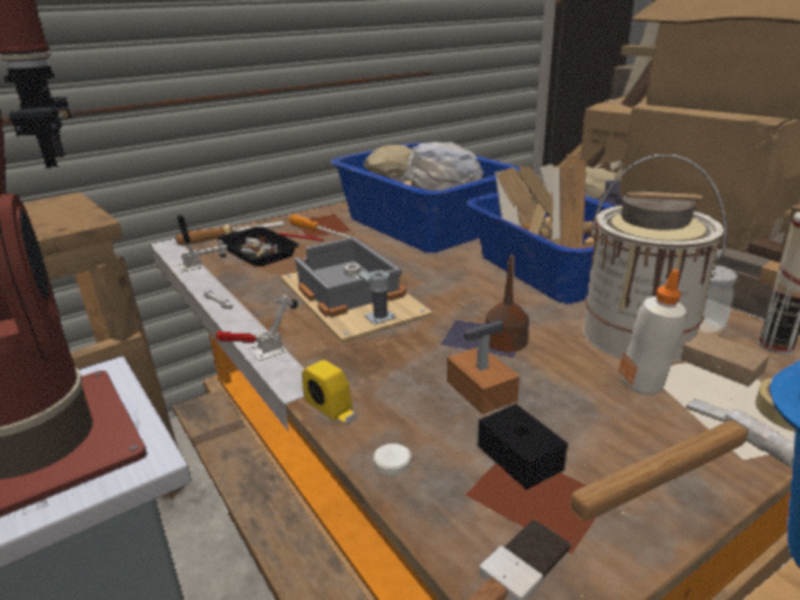

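The top view shows the key at (514,282) in the brown block, the lock knob at (347,281), and the tote with its clipped corner at lower left (190,290). The side view shows the key handle at (483,330) and the knob at (378,280). I'll enlarge these areas.

```bash
python3 - <<'E'
import cv2,numpy as np
t=cv2.imread("pics/top0.png");s=cv2.imread("pics/side0.png")
def crop(im,u,v,w,h,k,step):
    c=cv2.resize(im[v:v+h,u:u+w],None,fx=k,fy=k,interpolation=cv2.INTER_CUBIC)
    for x in range((-u)%step,w,step):
        cv2.line(c,(int((x+.5)*k),0),(int((x+.5)*k),6),(0,255,255),1);cv2.putText(c,str(u+x),(int(x*k),16),0,.35,(0,255,255),1)
    for y in range((-v)%step,h,step):
        cv2.line(c,(0,int((y+.5)*k)),(6,int((y+.5)*k)),(0,255,255),1);cv2.putText(c,str(v+y),(8,int((y+.5)*k)+4),0,.35,(0,255,255),1)
    return c
a=np.vstack([np.hstack([crop(t,300,160,50,37,8,5),crop(s,280,198,50,37,8,5)]),np.hstack([crop(t,195,160,50,37,8,5),crop(s,215,165,50,37,8,5)])])
cv2.imwrite("pics/c1.png",a)
cv2.imwrite("pics/c2.png",crop(t,112,130,132,95,6,10))
E
```

```text
(no output)
```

View pics/c1.png

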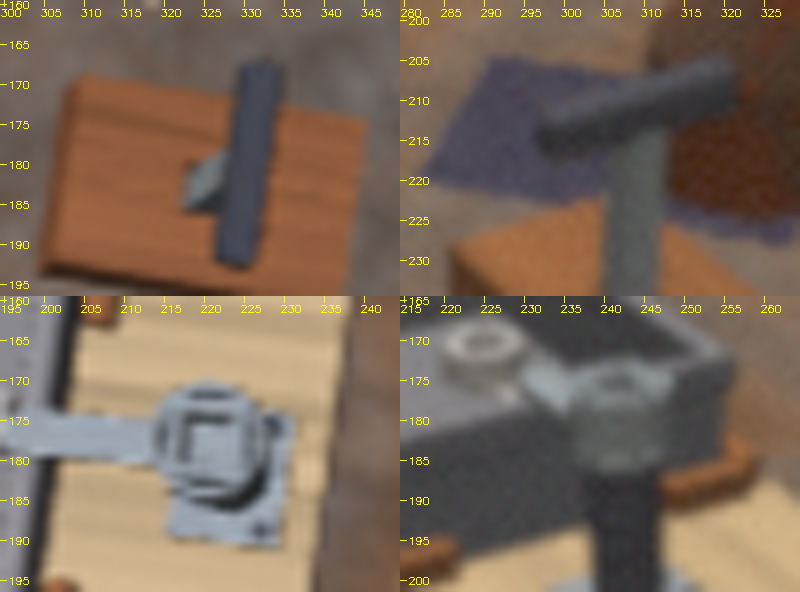

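View pics/c2.png

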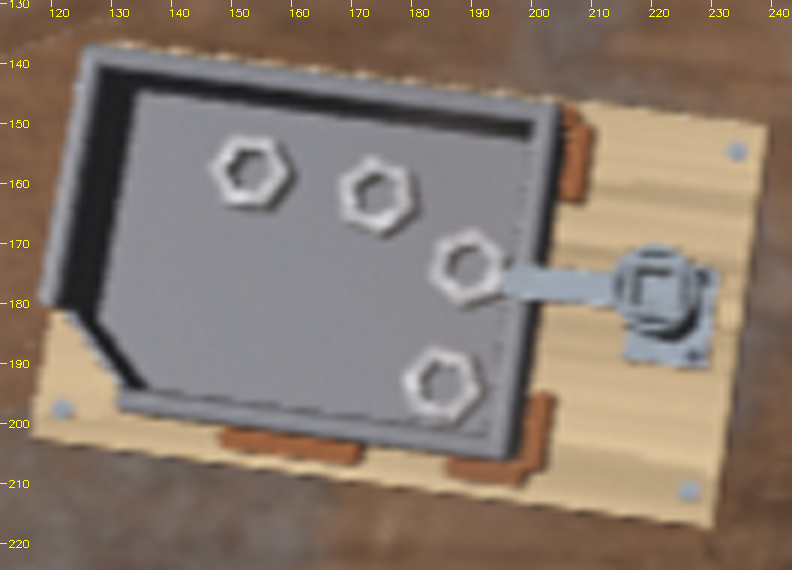

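The crops give these original-image pixels. Key bar: top (330.5,180.0), side (309.0,210.6). Knob mouth: top (220.7,177.6), side (242.1,175.0). Now triangulating.

```bash
cat > h.py <<'E'
import numpy as np
from rig import state,cams,job
def ray(n,p):
    c=cams.calibration(n);M=np.array(c["mtx"]);E=np.array(c["extrinsics"])
    d=np.linalg.inv(M)@[p[0],p[1],1]; d=E[:3,:3]@(d*[1,-1,-1]); return E[:3,3],d/np.linalg.norm(d)
def plane(n,p,z):
    o,d=ray(n,p);return o+d*(z-o[2])/d[2]
def tri(pt,ps):
    o1,d1=ray("top",pt);o2,d2=ray("side",ps)
    s,t=np.linalg.lstsq(np.c_[d1,-d2],o2-o1,rcond=None)[0]
    a,b=o1+s*d1,o2+t*d2;return (a+b)/2,np.linalg.norm(a-b)
def proj(n,P):
    c=cams.calibration(n);M=np.array(c["mtx"]);E=np.array(c["extrinsics"])
    q=E[:3,:3].T@(np.array(P)-E[:3,3]);q=q*[1,-1,-1];q=M@q;return q[:2]/q[2]
def ang(a,b): return np.degrees(np.arctan2(*(b-a)[1::-1]))
def go(P,yaw,tilt=None):
    """shift and rotvec in present tool axes to TCP P, tool down with tool-x yaw deg"""
    from scipy.spatial.transform import Rotation as R
    s=state();O=s["orientation"];y=np.radians(yaw)
    T=np.array([[np.cos(y),np.sin(y),0],[np.sin(y),-np.cos(y),0],[0,0,-1]])
    print("shift",np.round(O.T@(np.array(P)-s["tcp_pos"]),4),"rot",np.round(R.from_matrix(O.T@T).as_rotvec(),4))
E
python3 - <<'E'
from h import *
np.set_printoptions(precision=4,suppress=True)
print("key",tri((330.5,180),(309,210.6)), plane("top",(330.5,180),.106),plane("side",(309,210.6),.099))
c=lambda x,y:(x/8+300-.5,y/8+160-.5)
print("baryaw",ang(plane("top",c(262,63),.106),plane("top",c(233.5,265),.106)))
print("lock",tri((220.7,177.6),(242.1,175)),plane("top",(220.7,177.6),.091),plane("side",(242.1,175),.091))
d=lambda x,y:(x/6+112-.5,y/6+130-.5)
P=[plane("top",d(*p),.009) for p in((765,126),(712,525),(33,435))]
print(P,ang(P[1],P[0]),ang(P[1],P[2])-90)
Q=[plane("top",d(*p),.064) for p in((92,47),(555,103),(515,458))]
print(Q,ang(Q[1],Q[0])-90,ang(Q[2],Q[1]))
N=[plane("top",d(*p),.029) for p in((252,172),(377,195),(468,266),(443,385))];print(N)
b=[plane("top",c(x,y),.042) for x,y in((70,72),(366,120),(45,265))];print("block",b)
E
```

```text
key (array([ 0.5363, -0.2647,  0.0989]), np.float64(0.002175257377584846)) [ 0.5362 -0.264   0.106 ] [ 0.5351 -0.2645  0.099 ]
baryaw 171.8557512222931
lock (array([ 0.5381, -0.0091,  0.0904]), np.float64(0.00126359515992879)) [ 0.5385 -0.0095  0.091 ] [ 0.5368 -0.01    0.091 ]
[array([ 0.6227, -0.0461,  0.009 ]), array([ 0.4499, -0.0284,  0.009 ]), array([0.482 , 0.2612, 0.009 ])] -5.858056327543012 -6.320657374265551
[array([0.6373, 0.2266, 0.064 ]), array([0.618 , 0.0367, 0.064 ]), array([0.4729, 0.047 , 0.064 ])] -5.788893621280266 -4.055992733627145
[array([0.5937, 0.1687, 0.029 ]), array([0.585 , 0.1155, 0.029 ]), array([0.5555, 0.0759, 0.029 ]), array([0.5051, 0.0841, 0.029 ])]
block [array([ 0.5733, -0.2216,  0.042 ]), array([ 0.5601, -0.3138,  0.042 ]), array([ 0.5127, -0.2142,  0.042 ])]
```

Request:
arm_command --series '[{"jaw": -0.2,"translation": [-0.038,-0.031,0],"rot": [0,0,0.15]},{"jaw": -0.2,"translation": [-0.076,-0.062,0],"rot": [0,0,0.3]},{"jaw": -0.2,"translation": [-0.112,-0.095,0],"rot": [0,0,0.45]},{"jaw": -0.2,"translation": [-0.148,-0.128,0],"rot": [0,0,0.6]},{"jaw": -0.2,"translation": [-0.182,-0.161,0],"rot": [0,0,0.75]},{"jaw": -0.2,"translation": [-0.216,-0.196,0],"rot": [0,0,0.9]},{"jaw": -0.2,"translation": [-0.249,-0.231,0],"rot": [0,0,1.05]},{"jaw": -0.2,"translation": [-0.28,-0.267,0],"rot": [0,0,1.2]},{"jaw": -0.2,"translation": [-0.311,-0.304,0],"rot": [0,0,1.35]},{"jaw": -0.2,"translation": [-0.341,-0.341,0],"rot": [0,0,1.5]},{"jaw": -0.2,"translation": [-0.37,-0.379,0],"rot": [0,0,1.65]},{"jaw": -0.2,"translation": [-0.398,-0.418,0],"rot": [0,0,1.8]}]' --force 30

```text
time_s: 1.6
tcp_pos: [0.4468, 0.1115, 0.2474]
orientation: [[0.492, 0.871, -0.0], [0.871, -0.492, 0.0], [0.0, -0.0, -1.0]]
contact_force: [0.3, -0.3, 0.1]
gripper_width: 0.0526
gripper_force: 0.0
```

```bash
python3 - <<'E'
from h import *
s=state();print(s["time_s"],s["tcp_pos"].round(4),s["q"].round(2),s["gripper_width"]);go((.536,-.2645,.18),-8)
E
```

```text
1.6 [0.4468 0.1115 0.2474] [-0.9  -0.09  0.54  1.93  0.05  1.3  -0.9 ] 0.052561072317473305
shift [-0.2836  0.2625  0.0674] rot [-2.0000e-04  1.0000e-04  1.1966e+00]
```

Request:
arm_command --series '[{"jaw": -0.2,"translation": [-0.035,0.033,0.0],"rot": [0,0,0.15]},{"jaw": -0.2,"translation": [-0.07,0.066,0.0],"rot": [0,0,0.3]},{"jaw": -0.2,"translation": [-0.106,0.098,0.0],"rot": [0,0,0.45]},{"jaw": -0.2,"translation": [-0.142,0.131,0.0],"rot": [0,0,0.6]},{"jaw": -0.2,"translation": [-0.177,0.164,0.01],"rot": [0,0,0.75]},{"jaw": -0.2,"translation": [-0.213,0.197,0.02],"rot": [0,0,0.9]},{"jaw": -0.2,"translation": [-0.248,0.23,0.04],"rot": [0,0,1.05]},{"jaw": -0.2,"translation": [-0.2836,0.2625,0.06],"rot": [0,0,1.1966]},{"jaw": -0.2,"translation": [-0.2836,0.2625,0.0674],"rot": [0,0,1.1966]}]'

```text
time_s: 2.72
tcp_pos: [0.536, -0.2665, 0.1782]
orientation: [[0.99, -0.142, -0.004], [-0.142, -0.99, -0.003], [-0.003, 0.003, -1.0]]
contact_force: [-0.2, 0.5, -0.3]
gripper_width: 0.0523
gripper_force: 0.0
```

```bash
python3 - <<'E'
from h import *
s=state();print(s["time_s"],s["tcp_pos"].round(4),s["q"].round(2));go((.536,-.2645,.105),-8)
E
```

```text
2.725 [ 0.536  -0.2665  0.1782] [-0.36  0.39  0.94  1.72 -0.33  1.21 -1.05]
shift [-0.     -0.0022  0.0732] rot [ 0.0033  0.0033 -0.0024]
```

Request:
arm_command --series '[{"jaw": -0.2,"translation": [0,0,0.025],"rot": [0,0,0]},{"jaw": -0.2,"translation": [0,0,0.05],"rot": [0,0,0]},{"jaw": -0.2,"translation": [0,0,0.075],"rot": [0,0,0]},{"jaw": -0.2,"translation": [0,0,0.075],"rot": [0,0,0]},{"jaw": 1,"translation": [0,0,0.075],"rot": [0,0,0]},{"jaw": 1,"translation": [0,0,0.075],"rot": [0,0,0]},{"jaw": 1,"translation": [0,0,0.075],"rot": [0,0,0]},{"jaw": 1,"translation": [0,0,0.075],"rot": [0,0,0]},{"jaw": 1,"translation": [0,0,0.075],"rot": [0,0,0]}]' --force 30

```text
time_s: 3.85
tcp_pos: [0.5375, -0.2631, 0.1054]
orientation: [[0.991, -0.135, 0.0], [-0.135, -0.991, -0.001], [0.0, 0.001, -1.0]]
contact_force: [-0.7, -6.0, -1.5]
gripper_width: 0.0118
gripper_force: 29.5
```

```bash
python3 - <<'E'
from h import *
import cv2
s=state();print(s["time_s"],s["tcp_pos"].round(4),s["contact_force"].round(2),s["torque"].round(3),s["gripper_width"],s["gripper_force"])
t=cams.snapshot("top");si=cams.snapshot("side")
f=lambda im,u,v:cv2.resize(im[v:v+75,u:u+50],None,fx=8,fy=8,interpolation=cv2.INTER_CUBIC)
cv2.imwrite("pics/g.png",np.hstack([f(t,300,140),f(si,285,180)]))
E
```

```text
3.85 [ 0.5375 -0.2631  0.1054] [-0.65 -6.02 -1.5 ] [-1.604  0.438  0.039] 0.01183923016432501 29.48081658454612
```

View pics/g.png

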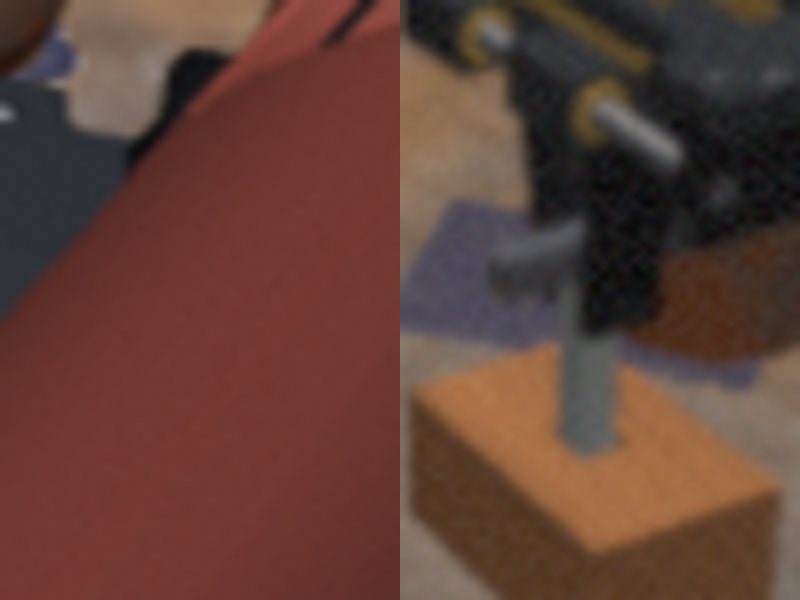

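The picture shows the key bar gripped between the fingers with the shaft upright in the block. Lifting it out.

Request:
arm_command --series '[{"jaw": 1,"translation": [0,0,-0.015],"rot": [0,0,0]},{"jaw": 1,"translation": [0,0,-0.03],"rot": [0,0,0]},{"jaw": 1,"translation": [0,0,-0.06],"rot": [0,0,0]},{"jaw": 1,"translation": [0,0,-0.09],"rot": [0,0,0]},{"jaw": 1,"translation": [0,0,-0.12],"rot": [0,0,0]},{"jaw": 1,"translation": [0,0,-0.12],"rot": [0,0,0]}]'

```text
time_s: 4.7
tcp_pos: [0.539, -0.2624, 0.2283]
orientation: [[0.991, -0.134, 0.005], [-0.134, -0.991, 0.0], [0.005, -0.001, -1.0]]
contact_force: [-0.9, 0.4, -2.1]
gripper_width: 0.0116
gripper_force: 29.9
```

```bash
python3 - <<'E'
from h import *
s=state();print(s["time_s"],s["tcp_pos"].round(4),s["q"].round(2),s["contact_force"].round(2),s["gripper_width"],s["gripper_force"]);go((.5395,-.0086,.225),-6)
E
```

```text
4.7 [ 0.539  -0.2624  0.2283] [-0.39  0.34  0.96  1.66 -0.29  1.29 -1.08] [-0.86  0.41 -2.12] 0.01160287880798361 29.852583627216518
shift [-0.0334 -0.2516  0.0034] rot [-0.0009 -0.0047 -0.0294]
```

Request:
arm_command --series '[{"jaw": 1,"translation": [-0.0055,-0.042,0.0],"rot": [0,0,-0.005]},{"jaw": 1,"translation": [-0.011,-0.084,0.0],"rot": [0,0,-0.01]},{"jaw": 1,"translation": [-0.0165,-0.126,0.0],"rot": [0,0,-0.015]},{"jaw": 1,"translation": [-0.022,-0.168,0.0],"rot": [0,0,-0.02]},{"jaw": 1,"translation": [-0.028,-0.21,0.0],"rot": [0,0,-0.025]},{"jaw": 1,"translation": [-0.0334,-0.252,0.0],"rot": [0,0,-0.0294]},{"jaw": 1,"translation": [-0.0334,-0.252,0.0],"rot": [0,0,-0.0294]},{"jaw": 1,"translation": [-0.0334,-0.252,0.0],"rot": [0,0,-0.0294]},{"jaw": 1,"translation": [-0.0334,-0.252,0.0],"rot": [0,0,-0.0294]}]'

```text
time_s: 5.82
tcp_pos: [0.5382, -0.0096, 0.2251]
orientation: [[0.994, -0.107, -0.0], [-0.107, -0.994, -0.0], [-0.0, 0.0, -1.0]]
contact_force: [-0.6, -0.5, -1.5]
gripper_width: 0.0117
gripper_force: 29.9
```

```bash
python3 - <<'E'
from h import *
import cv2
s=state();print(s["time_s"],s["tcp_pos"].round(4),s["orientation"].round(3).tolist(),s["q"].round(2),s["contact_force"].round(2));go((.5395,-.0086,.225),-6)
t=cams.snapshot("top");si=cams.snapshot("side");cv2.imwrite("pics/top2.png",t);cv2.imwrite("pics/side2.png",si)
u,v=205,125
c=cv2.resize(si[v:v+73,u:u+80],None,fx=8,fy=8,interpolation=cv2.INTER_CUBIC)
for x in range(0,80,10): cv2.putText(c,str(u+x),(x*8+4,10),0,.35,(0,255,255),1);cv2.line(c,(x*8+4,0),(x*8+4,4),(0,255,255),1)
for y in range(5,73,10): cv2.putText(c,str(v+y),(8,y*8+8),0,.35,(0,255,255),1);cv2.line(c,(0,y*8+4),(6,y*8+4),(0,255,255),1)
cv2.imwrite("pics/i.png",c)
E
```

```text
5.825 [ 0.5382 -0.0096  0.2251] [[0.994, -0.107, -0.0], [-0.107, -0.994, -0.0], [-0.0, 0.0, -1.0]] [-0.87  0.15  0.89  1.8  -0.12  1.25 -1.62] [-0.63 -0.47 -1.53]
shift [ 0.0012 -0.0012  0.0001] rot [ 0.0001  0.0003 -0.0027]
```

View pics/i.png

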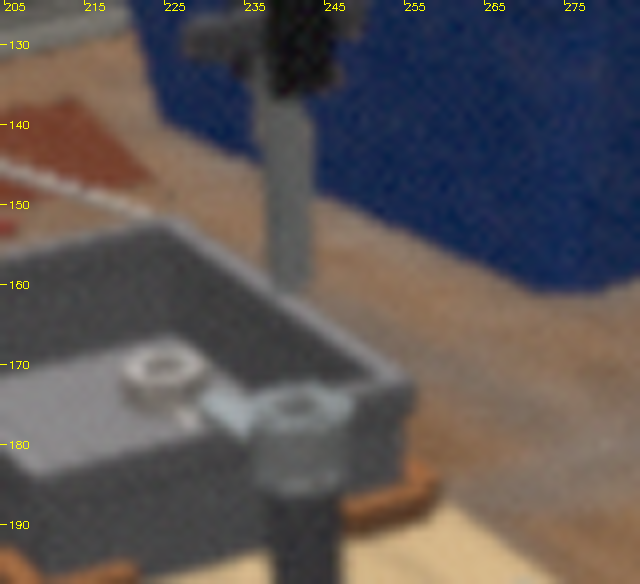

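The side picture shows the key tip centred at about (240.6,161) and the knob recess at about (242.0,175). Comparing with the projections.

```bash
python3 - <<'E'
from h import *
np.set_printoptions(precision=4,suppress=True)
print("key axis at tcp:",proj("side",(.5382,-.0096,.132)),proj("side",(.5382,-.0096,.16)),"obs 240.6@tip; row150 240.7")
L=plane("side",(242,174.9),.091);print("lock",L,proj("side",(.5385,-.0095,.091)))
for d in((.001,0),(0,.001)):print(proj("side",(.5382+d[0],-.0096+d[1],.132)))
print(proj("side",(*L[:2],.132)),proj("side",(.5385,-.0095,.132)))
E
```

```text
key axis at tcp: [241.8212 160.2173] [241.3622 149.9331] obs 240.6@tip; row150 240.7
lock [ 0.5369 -0.0093  0.091 ] [242.5458 174.7637]
[242.1443 160.1227]
[241.6023 160.1026]
[241.3397 160.3063] [241.8962 160.1774]
```

Request:
arm_command --series '[{"jaw": 1,"translation": [0.002,0,0.015],"rot": [0,0,0]},{"jaw": 1,"translation": [0.002,0,0.03],"rot": [0,0,0]},{"jaw": 1,"translation": [0.002,0,0.037],"rot": [0,0,0]},{"jaw": 1,"translation": [0.002,0,0.037],"rot": [0,0,0]},{"jaw": 1,"translation": [0.002,0,0.041],"rot": [0,0,0]},{"jaw": 1,"translation": [0.002,0,0.044],"rot": [0,0,0]},{"jaw": 1,"translation": [0.002,0,0.047],"rot": [0,0,0]},{"jaw": 1,"translation": [0.002,0,0.047],"rot": [0,0,0]}]'

```text
time_s: 6.92
tcp_pos: [0.5403, -0.0085, 0.178]
orientation: [[0.994, -0.105, -0.0], [-0.105, -0.994, -0.0], [-0.0, 0.0, -1.0]]
contact_force: [-0.5, 1.5, -1.2]
gripper_width: 0.0115
gripper_force: 29.9
```

```bash
python3 - <<'E'
from h import *
s=state();print(s["time_s"],s["tcp_pos"].round(4),s["q"].round(2),s["contact_force"].round(2),s["torque"].round(3))
E
```

```text
6.925 [ 0.5403 -0.0085  0.178 ] [-0.84  0.21  0.88  1.86 -0.17  1.16 -1.58] [-0.45  1.46 -1.23] [-0.074  0.274 -0.011]
```

Request:
arm_command --series '[{"jaw": 1,"translation": [0,-0.0005,0.003],"rot": [0,0,0]},{"jaw": 1,"translation": [0,-0.0005,0.006],"rot": [0,0,0]},{"jaw": 1,"translation": [0,-0.0005,0.009],"rot": [0,0,0]},{"jaw": 1,"translation": [0,-0.0005,0.012],"rot": [0,0,0]},{"jaw": 1,"translation": [0,-0.0005,0.014],"rot": [0,0,0]},{"jaw": 1,"translation": [0,-0.0005,0.014],"rot": [0,0,0]}]'

```text
time_s: 7.68
tcp_pos: [0.5404, -0.0082, 0.1641]
orientation: [[0.994, -0.105, -0.0], [-0.105, -0.994, -0.0], [-0.0, 0.0, -1.0]]
contact_force: [-0.5, -2.4, -0.7]
gripper_width: 0.0119
gripper_force: 29.9
```

```bash
python3 - <<'E'
from h import *
s=state();print(s["time_s"],s["tcp_pos"].round(4),s["contact_force"].round(2),s["torque"].round(3))
E
```

```text
7.675 [ 0.5404 -0.0082  0.1641] [-0.52 -2.44 -0.68] [-0.751  0.341 -0.009]
```

Request:
arm_command --series '[{"jaw": 1,"translation": [0,0,0.001],"rot": [0,0,0]},{"jaw": 1,"translation": [0,0,0.002],"rot": [0,0,0]},{"jaw": 1,"translation": [0,0,0.002],"rot": [0,0,0]}]'

```text
time_s: 8.05
tcp_pos: [0.5413, -0.0085, 0.1637]
orientation: [[0.994, -0.106, 0.002], [-0.106, -0.994, 0.0], [0.002, -0.001, -1.0]]
contact_force: [-3.0, -2.6, 15.2]
gripper_width: 0.0118
gripper_force: 30.0
```

Request:
arm_command --series '[{"jaw": 1,"translation": [0,-0.0003,0],"rot": [0,0,-0.15]},{"jaw": 1,"translation": [-0.0001,-0.0005,0],"rot": [0,0,-0.3]},{"jaw": 1,"translation": [-0.0002,-0.0008,0],"rot": [0,0,-0.45]},{"jaw": 1,"translation": [-0.0003,-0.001,0],"rot": [0,0,-0.6]},{"jaw": 1,"translation": [-0.0005,-0.0012,0],"rot": [0,0,-0.75]},{"jaw": 1,"translation": [-0.0007,-0.0014,0],"rot": [0,0,-0.9]}]'

```text
time_s: 8.8
tcp_pos: [0.5406, -0.0069, 0.1637]
orientation: [[0.697, 0.717, 0.002], [0.717, -0.697, 0.001], [0.001, 0.001, -1.0]]
contact_force: [-4.6, -2.5, 13.7]
gripper_width: 0.0117
gripper_force: 30.0
```

```bash
python3 - <<'E'
from h import *
s=state();print(s["time_s"],s["tcp_pos"].round(4),s["contact_force"].round(2),s["torque"].round(3),s["q"].round(2))
E
```

```text
8.8 [ 0.5406 -0.0069  0.1637] [-4.55 -2.51 13.73] [-0.862  1.495 -0.069] [-0.72  0.2   0.74  1.87 -0.15  1.12 -0.7 ]
```

Request:
arm_command --series '[{"jaw": 1,"translation": [-0.0001,-0.0002,-0.0005],"rot": [0,0,-0.15]},{"jaw": 1,"translation": [-0.0002,-0.0004,-0.0005],"rot": [0,0,-0.3]},{"jaw": 1,"translation": [-0.0003,-0.0006,-0.0005],"rot": [0,0,-0.45]},{"jaw": 1,"translation": [-0.0004,-0.0009,-0.0005],"rot": [0,0,-0.6]},{"jaw": 1,"translation": [-0.0005,-0.0011,-0.0005],"rot": [0,0,-0.74]},{"jaw": 1,"translation": [-0.0005,-0.0011,-0.001],"rot": [0,0,-0.74]},{"jaw": 1,"translation": [-0.0005,-0.0011,-0.001],"rot": [0,0,-0.74]}]'

```text
time_s: 9.68
tcp_pos: [0.5385, -0.0061, 0.1638]
orientation: [[0.036, 0.999, -0.0], [0.999, -0.036, 0.001], [0.001, -0.001, -1.0]]
contact_force: [-4.2, -1.9, 8.5]
gripper_width: 0.0119
gripper_force: 30.1
```

```bash
python3 - <<'E'
from h import *
import cv2
s=state();print(s["time_s"],s["tcp_pos"].round(4),s["contact_force"].round(2),s["torque"].round(3),s["q"].round(2),s["orientation"].round(3).tolist())
t=cams.snapshot("top");si=cams.snapshot("side")
a=cv2.resize(t[130:230,110:250],None,fx=3.5,fy=3.5);b=cv2.resize(si[110:210,190:270],None,fx=3.5,fy=3.5)
cv2.imwrite("pics/j.png",np.hstack([a,b]));print(a.shape,b.shape)
E
```

```text
9.675 [ 0.5385 -0.0061  0.1638] [-4.18 -1.94  8.49] [-0.611  1.39  -0.004] [-0.64  0.19  0.64  1.87 -0.12  1.12  0.01] [[0.036, 0.999, -0.0], [0.999, -0.036, 0.001], [0.001, -0.001, -1.0]]
(350, 490, 3) (350, 280, 3)
```

View pics/j.png

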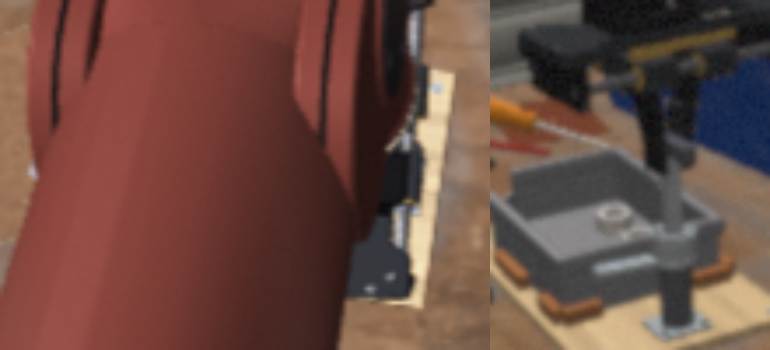

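The side picture shows the key in the knob and the tongue pointing to dock -x, so the lock is open. Release and rise.

Request:
arm_command --series '[{"jaw": 0.3,"translation": [0,0,0],"rot": [0,0,0]},{"jaw": 0.1,"translation": [0,0,0],"rot": [0,0,0]},{"jaw": 0.1,"translation": [0,0,0],"rot": [0,0,0]},{"jaw": 0.1,"translation": [0,0,-0.02],"rot": [0,0,0]},{"jaw": 0.1,"translation": [0,0,-0.05],"rot": [0,0,0]},{"jaw": 0.1,"translation": [0,0,-0.085],"rot": [0,0,0]},{"jaw": 0.1,"translation": [0,0,-0.085],"rot": [0,0,0]}]'

```text
time_s: 10.65
tcp_pos: [0.5402, -0.0061, 0.2507]
orientation: [[0.036, 0.999, 0.004], [0.999, -0.036, 0.001], [0.001, 0.004, -1.0]]
contact_force: [-0.6, 0.0, -0.3]
gripper_width: 0.0388
gripper_force: 0.0
```

```bash
python3 - <<'E'
from h import *
s=state();print(s["time_s"],s["tcp_pos"].round(4),s["contact_force"].round(2),s["gripper_width"]);go((.6244,.149,.24),84);go((.6244,.149,.062),84)
E
```

```text
10.65 [ 0.5402 -0.0061  0.2507] [-0.6   0.01 -0.28] 0.03880845846629561
shift [0.158  0.0785 0.0112] rot [ 0.0043 -0.0015  0.0685]
shift [0.1578 0.0777 0.1892] rot [ 0.0043 -0.0015  0.0685]
```

Request:
arm_command --series '[{"jaw": 0.2,"translation": [0.04,0.02,0],"rot": [0,0,0.017]},{"jaw": 0.2,"translation": [0.08,0.04,0],"rot": [0,0,0.034]},{"jaw": 0.2,"translation": [0.12,0.06,0.0],"rot": [0,0,0.05]},{"jaw": 0.2,"translation": [0.158,0.0785,0.02],"rot": [0,0,0.0685]},{"jaw": 0.2,"translation": [0.158,0.0785,0.07],"rot": [0,0,0.0685]},{"jaw": 0.2,"translation": [0.158,0.0785,0.1],"rot": [0,0,0.0685]},{"jaw": 0.2,"translation": [0.158,0.0785,0.1],"rot": [0,0,0.0685]}]'

```text
time_s: 11.52
tcp_pos: [0.621, 0.1485, 0.1449]
orientation: [[0.105, 0.995, -0.005], [0.995, -0.105, -0.002], [-0.003, -0.005, -1.0]]
contact_force: [-0.6, 0.6, 1.4]
gripper_width: 0.035
gripper_force: 0.0
```

```bash
python3 - <<'E'
from h import *
import cv2
s=state();print(s["time_s"],s["tcp_pos"].round(4),s["q"].round(2),s["gripper_width"]);go((.6244,.149,.062),84)
t=cams.snapshot("top");si=cams.snapshot("side")
a=cv2.resize(t[130:230,110:250],None,fx=3.5,fy=3.5);b=cv2.resize(si[110:210,185:270],None,fx=3.5,fy=3.5)
cv2.imwrite("pics/k.png",np.hstack([a,b]))
E
```

```text
11.525 [0.621  0.1485 0.1449] [-0.73  0.42  0.55  1.64 -0.24  1.16 -0.23] 0.03497824342729325
shift [0.0011 0.0038 0.0829] rot [-0.005   0.0028 -0.    ]
```

View pics/k.png

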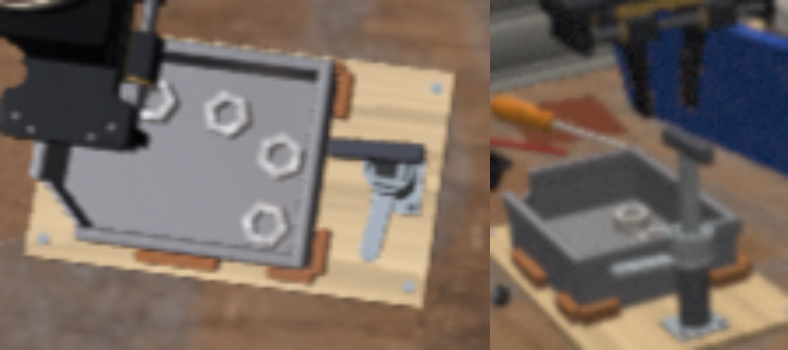

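The picture shows the key standing in the knob, the tongue at about 84° open, and the gripper above the +x rim. Descend and grip.

Request:
arm_command --series '[{"jaw": 0.2,"translation": [0,0.002,0.03],"rot": [0,0,0]},{"jaw": 0.2,"translation": [0,0.002,0.06],"rot": [0,0,0]},{"jaw": 0.2,"translation": [0,0.002,0.08],"rot": [0,0,0]},{"jaw": 0.2,"translation": [0,0.002,0.08],"rot": [0,0,0]},{"jaw": 0.2,"translation": [0,0.002,0.08],"rot": [0,0,0]}]'

```text
time_s: 12.25
tcp_pos: [0.6258, 0.1488, 0.0696]
orientation: [[0.105, 0.995, 0.002], [0.995, -0.105, 0.001], [0.001, 0.002, -1.0]]
contact_force: [-0.2, -0.1, 0.5]
gripper_width: 0.0347
gripper_force: 0.0
```

Request:
arm_command --series '[{"jaw": 1,"translation": [0,0,0],"rot": [0,0,0]},{"jaw": 1,"translation": [0,0,0],"rot": [0,0,0]},{"jaw": 1,"translation": [0,0,0],"rot": [0,0,0]},{"jaw": 1,"translation": [0,0,0],"rot": [0,0,0]}]' --force 58

```text
time_s: 12.75
tcp_pos: [0.6249, 0.1488, 0.0684]
orientation: [[0.105, 0.995, 0.0], [0.995, -0.105, 0.0], [0.0, 0.0, -1.0]]
contact_force: [-1.2, 0.2, 2.8]
gripper_width: 0.0094
gripper_force: 58.0
```

```bash
python3 - <<'E'
from h import *
s=state();print(s["time_s"],s["tcp_pos"].round(4),s["contact_force"].round(2),s["torque"].round(2),s["gripper_width"],s["gripper_force"])
E
```

```text
12.75 [0.6249 0.1488 0.0684] [-1.17  0.15  2.82] [-0.09  0.28 -0.05] 0.009426380746943646 57.998780608177185
```

The grip is 6 mm shallow on the lip. Regripping lower.

Request:
arm_command --series '[{"jaw": 0.4,"translation": [0,0,0],"rot": [0,0,0]},{"jaw": 0.4,"translation": [0,0,0],"rot": [0,0,0]},{"jaw": 0.4,"translation": [0,0,0.008],"rot": [0,0,0]},{"jaw": 0.4,"translation": [0,0,0.008],"rot": [0,0,0]},{"jaw": 1,"translation": [0,0,0.008],"rot": [0,0,0]},{"jaw": 1,"translation": [0,0,0.008],"rot": [0,0,0]},{"jaw": 1,"translation": [0,0,0.008],"rot": [0,0,0]},{"jaw": 1,"translation": [0,0,0.008],"rot": [0,0,0]}]' --force 58

```text
time_s: 13.75
tcp_pos: [0.625, 0.1487, 0.0603]
orientation: [[0.105, 0.995, 0.0], [0.995, -0.105, 0.0], [0.0, 0.0, -1.0]]
contact_force: [0.9, 0.3, -0.0]
gripper_width: 0.0093
gripper_force: 58.0
```

Request:
arm_command --series '[{"jaw": 1,"translation": [0,0,-0.005],"rot": [0,0,0]},{"jaw": 1,"translation": [0,0,-0.015],"rot": [0,0,0]},{"jaw": 1,"translation": [0,0,-0.03],"rot": [0,0,0]},{"jaw": 1,"translation": [0,0,-0.05],"rot": [0,0,0]},{"jaw": 1,"translation": [0,0,-0.07],"rot": [0,0,0]},{"jaw": 1,"translation": [0,0,-0.09],"rot": [0,0,0]},{"jaw": 1,"translation": [0,0,-0.11],"rot": [0,0,0]},{"jaw": 1,"translation": [0,0,-0.13],"rot": [0,0,0]},{"jaw": 1,"translation": [0.005,0,-0.15],"rot": [0,0,0]},{"jaw": 1,"translation": [0.015,-0.01,-0.165],"rot": [0,0,0]},{"jaw": 1,"translation": [0.025,-0.02,-0.17],"rot": [0,0,0]},{"jaw": 1,"translation": [0.025,-0.02,-0.17],"rot": [0,0,0]}]'

```text
time_s: 15.25
tcp_pos: [0.6064, 0.1778, 0.2301]
orientation: [[0.102, 0.995, -0.001], [0.995, -0.102, 0.001], [0.001, -0.001, -1.0]]
contact_force: [-0.5, 1.2, -5.7]
gripper_width: 0.0094
gripper_force: 58.7
```

```bash
python3 - <<'E'
from h import *
import cv2
s=state();print(s["time_s"],s["tcp_pos"].round(4),s["q"].round(2),s["contact_force"].round(2),s["torque"].round(2),s["gripper_width"],s["gripper_force"])
t=cams.snapshot("top");si=cams.snapshot("side")
a=cv2.resize(t[120:240,90:250],None,fx=2.7,fy=2.7);b=cv2.resize(si[60:180,150:280],None,fx=2.7,fy=2.7)
cv2.imwrite("pics/l.png",np.hstack([a,b]))
E
```

```text
15.25 [0.6064 0.1778 0.2301] [-0.8   0.34  0.57  1.56 -0.19  1.3  -0.31] [-0.53  1.18 -5.74] [ 0.07 -0.36 -0.05] 0.009414830762046267 58.667398726393
```

View pics/l.png

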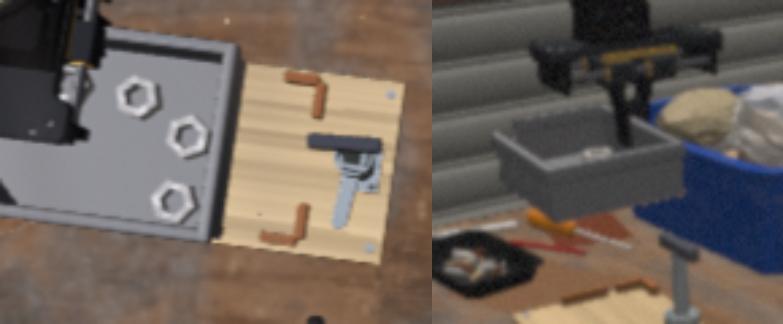

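The tote is lifted level with the nuts inside and the key still in the lock. Tilting toward the pouring corner.

Request:
arm_command --series '[{"jaw": 1,"translation": [0,0,0],"rot": [-0.03,-0.03,0]},{"jaw": 1,"translation": [0,0,0],"rot": [-0.065,-0.065,0]},{"jaw": 1,"translation": [0,0,0],"rot": [-0.1,-0.1,0]},{"jaw": 1,"translation": [0,0,0],"rot": [-0.135,-0.135,0]},{"jaw": 1,"translation": [0,0,0],"rot": [-0.17,-0.17,0]},{"jaw": 1,"translation": [0,0,0],"rot": [-0.2,-0.2,0]},{"jaw": 1,"translation": [0,0,0],"rot": [-0.235,-0.235,0]},{"jaw": 1,"translation": [0,0,0],"rot": [-0.27,-0.27,0]},{"jaw": 1,"translation": [0,0,0],"rot": [-0.305,-0.305,0]},{"jaw": 1,"translation": [0,0,0],"rot": [-0.34,-0.34,0]},{"jaw": 1,"translation": [0,0,0],"rot": [-0.37,-0.37,0]},{"jaw": 1,"translation": [0,0,0],"rot": [-0.39,-0.39,0]}]'

```text
time_s: 16.85
tcp_pos: [0.6073, 0.1754, 0.2294]
orientation: [[0.171, 0.929, 0.329], [0.912, -0.023, -0.408], [-0.372, 0.37, -0.851]]
contact_force: [-0.3, -0.1, -3.9]
gripper_width: 0.0091
gripper_force: 58.6
```

Request:
arm_command --series '[{"jaw": 1,"translation": [0,0,0],"rot": [0,0,0]},{"jaw": 1,"translation": [0,0,0],"rot": [0,0,0]},{"jaw": 1,"translation": [0,0,0],"rot": [0,0,0]},{"jaw": 1,"translation": [0,0,0],"rot": [0,0,0]},{"jaw": 1,"translation": [0,0,0],"rot": [0,0,0]},{"jaw": 1,"translation": [0,0,0],"rot": [0,0,0]}]'

```text
time_s: 17.6
tcp_pos: [0.6076, 0.1756, 0.2302]
orientation: [[0.171, 0.929, 0.33], [0.913, -0.023, -0.407], [-0.371, 0.37, -0.852]]
contact_force: [0.1, -0.3, -5.2]
gripper_width: 0.0092
gripper_force: 58.6
```

```bash
python3 - <<'E'
from h import *
import cv2
s=state();print(s["time_s"],s["tcp_pos"].round(4),s["q"].round(2),s["contact_force"].round(2),s["torque"].round(2),s["gripper_width"],s["gripper_force"],s["orientation"].round(3).tolist())
np.save("Ro.npy",s["orientation"])
t=cams.snapshot("top");si=cams.snapshot("side");cv2.imwrite("pics/top3.png",t);cv2.imwrite("pics/side3.png",si)
a=cv2.resize(t[120:240,60:220],None,fx=2.7,fy=2.7);b=cv2.resize(si[60:180,140:270],None,fx=2.7,fy=2.7)
cv2.imwrite("pics/m.png",np.hstack([a,b]))
E
```

```text
17.6 [0.6076 0.1756 0.2302] [-1.17  0.28  0.63  1.74  0.42  1.14 -0.85] [ 0.09 -0.29 -5.15] [ 0.96  0.47 -0.  ] 0.009183538624747235 58.60426380095305 [[0.171, 0.929, 0.33], [0.913, -0.023, -0.407], [-0.371, 0.37, -0.852]]
```

View pics/m.png

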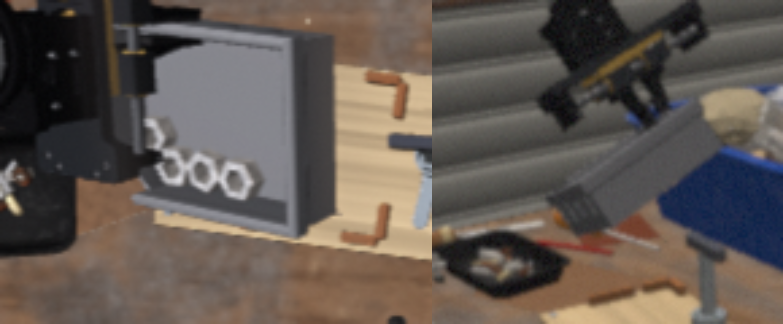

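The picture shows three nuts in a row along the -x wall (last at crop (236,180)) and one beside the clipped corner at (155,135). Checking distances to pour_corner.

```bash
cat >> h.py <<'E'
def nuts(px,z=.020):
    s=state();O=s["orientation"];T=np.c_[O[:,1],O[:,0],-O[:,2]];o=s["tcp_pos"]-T@[.0696,.0149,.0513]
    print("tote",o.round(3),"pour z",(o+T@[-.05,.075,.004])[2].round(3))
    for p in px:
        c,d=ray("top",p);c=T.T@(c-o);d=T.T@d;q=c+d*(z-c[2])/d[2]
        print(q.round(3),"dist",np.linalg.norm(q[:2]-[-.05,.075]).round(3))
E
python3 - <<'E'
from h import *
f=lambda x,y:(x/2.7+60-.5,y/2.7+120-.5)
nuts([f(236,180),f(204,171),f(172,168),f(155,135)])
E
```

```text
tote [0.557 0.143 0.166] pour z 0.123
[-0.046 -0.016  0.02 ] dist 0.091
[-0.044  0.016  0.02 ] dist 0.06
[-0.046  0.049  0.02 ] dist 0.026
[-0.021  0.065  0.02 ] dist 0.031
```

Rocking by easing off the -x tilt, tipping more toward +y, then returning.

```bash
cat >> h.py <<'E'
def rk(a,b,from_=None):
    from scipy.spatial.transform import Rotation as R
    y=np.radians(84.1);T=np.array([[np.cos(y),np.sin(y),0],[np.sin(y),-np.cos(y),0],[0,0,-1]])
    O=state()["orientation"] if from_ is None else T@R.from_rotvec([*from_,0]).as_matrix()
    print((a,b),R.from_matrix(O.T@T@R.from_rotvec([a,b,0]).as_matrix()).as_rotvec().round(3))
E
python3 - <<'E'
from h import *
for t in((-.39,-.39),(-.2,-.48),(0,-.52),(-.2,-.5),(-.35,-.42)):rk(*t)
E
```

```text
(-0.39, -0.39) [-0.001  0.001 -0.002]
(-0.2, -0.48) [ 0.181 -0.084 -0.055]
(0, -0.52) [ 0.374 -0.123 -0.101]
(-0.2, -0.5) [ 0.181 -0.104 -0.059]
(-0.35, -0.42) [ 0.037 -0.028 -0.015]
```

Request:
arm_command --series '[{"jaw": 1,"translation": [0,0,0],"rot": [0.09,-0.042,-0.027]},{"jaw": 1,"translation": [0,0,0],"rot": [0.181,-0.084,-0.055]},{"jaw": 1,"translation": [0,0,0],"rot": [0.28,-0.105,-0.078]},{"jaw": 1,"translation": [0,0,0],"rot": [0.374,-0.123,-0.101]},{"jaw": 1,"translation": [0,0,0],"rot": [0.374,-0.123,-0.101]},{"jaw": 1,"translation": [0,0,0],"rot": [0.374,-0.123,-0.101]},{"jaw": 1,"translation": [0,0,0],"rot": [0.28,-0.11,-0.08]},{"jaw": 1,"translation": [0,0,0],"rot": [0.181,-0.104,-0.059]},{"jaw": 1,"translation": [0,0,0],"rot": [0.11,-0.066,-0.037]},{"jaw": 1,"translation": [0,0,0],"rot": [0.037,-0.028,-0.015]},{"jaw": 1,"translation": [0,0,0],"rot": [0.037,-0.028,-0.015]},{"jaw": 1,"translation": [0,0,0],"rot": [0.037,-0.028,-0.015]}]'

```text
time_s: 19.2
tcp_pos: [0.6073, 0.1761, 0.2305]
orientation: [[0.164, 0.943, 0.29], [0.902, -0.025, -0.431], [-0.399, 0.332, -0.854]]
contact_force: [-0.5, 0.1, -5.4]
gripper_width: 0.0094
gripper_force: 58.5
```

```bash
python3 - <<'E'
from h import *
import cv2
s=state();print(s["time_s"],s["gripper_force"],s["gripper_width"],s["orientation"].round(3).tolist())
t=cams.snapshot("top");cv2.imwrite("pics/top4.png",t)
# nuts: bright low-saturation pixels inside the tote
for n in("top3","top4"):
    im=cv2.imread(f"pics/{n}.png");g=im.max(2);sub=g.copy();m=np.zeros_like(g);m[140:215,100:185]=1
    b=((g>165)&(m>0)).astype(np.uint8);b=cv2.morphologyEx(b,cv2.MORPH_CLOSE,np.ones((5,5)))
    k,l,st,ce=cv2.connectedComponentsWithStats(b)
    print(n,[(st[i,4],st[i,:4].tolist(),ce[i].round(1).tolist()) for i in range(1,k) if st[i,4]>15])
    print(np.percentile(g[140:215,100:185],[50,90,97]))
E
```

```text
19.2 58.512593516061315 0.009356602947506608 [[0.164, 0.943, 0.29], [0.902, -0.025, -0.431], [-0.399, 0.332, -0.854]]
top3 [(np.int32(21), [184, 144, 1, 21], [184.0, 154.0]), (np.int32(291), [114, 164, 40, 30], [133.4, 182.2]), (np.int32(276), [117, 198, 68, 14], [153.6, 204.5])]
[126. 150. 202.]
top4 [(np.int32(179), [168, 144, 17, 68], [180.7, 192.9]), (np.int32(295), [112, 164, 40, 31], [131.9, 182.7]), (np.int32(98), [118, 199, 40, 9], [133.7, 203.3])]
[127. 151. 200.]
```

The pictures are used up, so I'll locate the nuts with image code (template matching).

```bash
cat >> h.py <<'E'
def find(fn=None,n=4):
    import cv2
    ref=cv2.imread("pics/top3.png",0);tp=ref[177:191,129:143].copy()  # nut at (135.6,183.3)
    im=cams.snapshot("top") if fn is None else cv2.imread(fn)
    if fn is None: cv2.imwrite("pics/last.png",im)
    g=cv2.cvtColor(im,cv2.COLOR_BGR2GRAY);x0,y0=95,140
    r=cv2.matchTemplate(g[y0:225,x0:195],tp,cv2.TM_CCOEFF_NORMED);out=[]
    for _ in range(n+1):
        _,v,_,(x,y)=cv2.minMaxLoc(r);out.append((x+x0+6.5,y+y0+6.5));print(out[-1],round(v,2));cv2.circle(r,(x,y),7,-1,-1)
    nuts(out)
E
python3 - <<'E'
from h import *
print("ref");find("pics/top3.png");print("now");find("pics/top4.png")
E
```

```text
ref
(135.5, 183.5) 1.0
(147.5, 186.5) 0.75
(124.5, 181.5) 0.62
(129.5, 176.5) 0.57
(141.5, 179.5) 0.52
tote [0.554 0.142 0.169] pour z 0.126
[-0.042  0.012  0.02 ] dist 0.063
[-0.044 -0.021  0.02 ] dist 0.096
[-0.042  0.044  0.02 ] dist 0.032
[-0.029  0.029  0.02 ] dist 0.051
[-0.031 -0.005  0.02 ] dist 0.082
now
(134.5, 184.5) 0.89
(123.5, 182.5) 0.78
(145.5, 187.5) 0.75
(139.5, 179.5) 0.51
(128.5, 177.5) 0.5
tote [0.554 0.142 0.169] pour z 0.126
[-0.045  0.015  0.02 ] dist 0.06
[-0.045  0.047  0.02 ] dist 0.029
[-0.047 -0.015  0.02 ] dist 0.09
[-0.032  0.001  0.02 ] dist 0.076
[-0.032  0.032  0.02 ] dist 0.047
```

```bash
python3 - <<'E'
from h import *
for t in((-.17,-.43),(0,-.44),(.1,-.44),(.2,-.44),(-.37,-.42)):rk(*t,from_=(-.35,-.42))
E
```

```text
(-0.17, -0.43) [ 0.174 -0.007 -0.039]
(0, -0.44) [ 0.339 -0.016 -0.076]
(0.1, -0.44) [ 0.436 -0.016 -0.097]
(0.2, -0.44) [ 0.533 -0.017 -0.118]
(-0.37, -0.42) [-0.019 -0.     0.004]
```

Request:
arm_command --series '[{"jaw": 1,"translation": [0,0,0],"rot": [0.174,-0.007,-0.039]},{"jaw": 1,"translation": [0,0,0],"rot": [0.339,-0.016,-0.076]},{"jaw": 1,"translation": [0,0,0],"rot": [0.48,-0.017,-0.107]},{"jaw": 1,"translation": [0,0,0],"rot": [0.533,-0.017,-0.118]},{"jaw": 1,"translation": [0,0,0],"rot": [0.436,-0.016,-0.097]},{"jaw": 1,"translation": [0,0,0],"rot": [0.339,-0.016,-0.076]},{"jaw": 1,"translation": [0,0,0],"rot": [0.174,-0.007,-0.039]},{"jaw": 1,"translation": [0,0,0],"rot": [0.05,0,-0.01]},{"jaw": 1,"translation": [0,0,0],"rot": [-0.019,0,0.004]},{"jaw": 1,"translation": [0,0,0],"rot": [-0.019,0,0.004]},{"jaw": 1,"translation": [0,0,0],"rot": [-0.019,0,0.004]},{"jaw": 1,"translation": [0,0,0],"rot": [-0.019,0,0.004]}]'

```text
time_s: 20.75
tcp_pos: [0.6084, 0.1751, 0.2304]
orientation: [[0.17, 0.936, 0.307], [0.901, -0.022, -0.433], [-0.399, 0.351, -0.847]]
contact_force: [0.4, -0.6, -5.0]
gripper_width: 0.0091
gripper_force: 58.5
```

```bash
python3 - <<'E'
from h import *
s=state();print(s["time_s"],s["gripper_force"],s["gripper_width"],s["tcp_pos"],s["orientation"].round(3).tolist())
find()
E
```

```text
20.75 58.48406635821448 0.009122494338192674 [0.60835022 0.17509919 0.23035784] [[0.17, 0.936, 0.307], [0.901, -0.022, -0.433], [-0.399, 0.351, -0.847]]
(125.5, 182.5) 0.81
(136.5, 184.5) 0.75
(130.5, 176.5) 0.57
(115.5, 198.5) 0.47
(138.5, 213.5) 0.44
tote [0.556 0.141 0.168] pour z 0.124
[-0.046  0.044  0.02 ] dist 0.031
[-0.046  0.012  0.02 ] dist 0.063
[-0.031  0.029  0.02 ] dist 0.05
[-0.087  0.076  0.02 ] dist 0.037
[-0.11  0.01  0.02] dist 0.089
```

Two nuts are probably hidden by the gripper body. Moving the tote to +y and up lets the top camera look under it.

Request:
arm_command --series '[{"jaw": 1,"translation": [0.007,0.001,-0.008],"rot": [-0.019,0,0.004]},{"jaw": 1,"translation": [0.02,0.003,-0.021],"rot": [-0.019,0,0.004]},{"jaw": 1,"translation": [0.037,0.006,-0.039],"rot": [-0.019,0,0.004]},{"jaw": 1,"translation": [0.055,0.009,-0.057],"rot": [-0.019,0,0.004]},{"jaw": 1,"translation": [0.073,0.012,-0.076],"rot": [-0.019,0,0.004]},{"jaw": 1,"translation": [0.091,0.015,-0.095],"rot": [-0.019,0,0.004]},{"jaw": 1,"translation": [0.11,0.018,-0.114],"rot": [-0.019,0,0.004]},{"jaw": 1,"translation": [0.128,0.021,-0.133],"rot": [-0.019,0,0.004]},{"jaw": 1,"translation": [0.141,0.023,-0.147],"rot": [-0.019,0,0.004]},{"jaw": 1,"translation": [0.148,0.024,-0.154],"rot": [-0.019,0,0.004]},{"jaw": 1,"translation": [0.148,0.024,-0.154],"rot": [-0.019,0,0.004]},{"jaw": 1,"translation": [0.148,0.024,-0.154],"rot": [-0.019,0,0.004]}]'

```text
time_s: 22.3
tcp_pos: [0.6077, 0.3743, 0.3099]
orientation: [[0.173, 0.93, 0.325], [0.901, -0.016, -0.433], [-0.398, 0.368, -0.84]]
contact_force: [0.2, -1.1, -6.3]
gripper_width: 0.0093
gripper_force: 58.6
```

```bash
cat >> h.py <<'E'
def ortho():
    """rectify the nut-top plane of the tote (1 px = 1 mm) and list bright blobs / nut-like template peaks in tote mm"""
    import cv2
    im=cams.snapshot("top");cv2.imwrite("pics/last.png",im)
    s=state();O=s["orientation"];T=np.c_[O[:,1],O[:,0],-O[:,2]];o=s["tcp_pos"]-T@[.0696,.0149,.0513]
    xy=np.float32([[-70,-95],[70,-95],[70,95],[-70,95]])
    px=np.float32([proj("top",o+T@[a/1e3,b/1e3,.02]) for a,b in xy]);print("px",px.round(0).tolist())
    H=cv2.getPerspectiveTransform(px,xy+np.float32([70,95]))
    r=cv2.warpPerspective(im,H,(140,190));g=cv2.cvtColor(r,cv2.COLOR_BGR2GRAY);cv2.imwrite("pics/rect.png",r)
    return g
E
python3 - <<'E'
from h import *
s=state();print(s["time_s"],s["tcp_pos"].round(3),s["q"].round(2),s["orientation"].round(3).tolist())
g=ortho()
q=g[::5,::3]  # rows: tote y -95.., cols: tote x -70..
ch=" .:-=+*#%@"
for i,row in enumerate(q):print(f"{i*5-95:4d}","".join(ch[min(9,int(v)//26)] for v in row))
E
```

```text
22.3 [0.608 0.374 0.31 ] [-1.27  0.53  0.62  1.27  0.27  1.47 -0.85] [[0.173, 0.93, 0.325], [0.901, -0.016, -0.433], [-0.398, 0.368, -0.84]]
px [[58.0, 197.0], [50.0, 119.0], [-15.0, 113.0], [-4.0, 183.0]]
 -95 ...:::...:.:...:....................:..........
 -90 :.............:................................
 -85 :..............:...............................
 -80 .....:.:...............:.......................
 -75 ........................:...:..................
 -70 ...............................................
 -65 ...............................................
 -60 ::.....::::..:.....:...........................
 -55 ::::::::::::::::::::::.::.....::...............
 -50 -------------::-:::::::::::::::::::::::::::::::
 -45 =================================--------------
 -40 ------=========================================
 -35 :::::-=========================================
 -30 :::::-=========================================
 -25 ::::::==-----===============================-==
 -20 :::::-=-------=============================--==
 -15 :::::-----------=========================
[... 371 characters left out ...]
=- -==
  25 :::::=*****+=-============================: -==
  30 :::::=++**+=--=----=======================. -==
  35 ::::+##*+***+==------===------============. -==
  40 ::::*#+=-==**+------=-=--------==========-  -==
  45 :::-**---::+*+-::--==-::--------=========-  -==
  50 :::-**+----+*+::---=--::--------=========:  ::.
  55 ::::-+*++++**==+++=--::-===-==--=====-:.       
  60 ::::::-++=-+***+***+=:-***+**+-:.              
  65 :::::.:::::**==-==**+-++-.                     
  70 ::::::::::=#+---:..                            
  75 ::::::::..-:                                   
  80 ::..                                           
  85                                                
  90
```

All four nuts sit at about (-43,12), (-43,45), (-25,70) and (+8,70) mm in the tote, within 65 mm of the pouring corner. The tilt is 0.57 rad. Settle briefly and hand in.

Request:
arm_command --series '[{"jaw": 1,"translation": [0,0,0],"rot": [0,0,0]},{"jaw": 1,"translation": [0,0,0],"rot": [0,0,0]},{"jaw": 1,"translation": [0,0,0],"rot": [0,0,0]},{"jaw": 1,"translation": [0,0,0],"rot": [0,0,0]},{"jaw": 1,"translation": [0,0,0],"rot": [0,0,0]},{"jaw": 1,"translation": [0,0,0],"rot": [0,0,0]}]'

```text
time_s: 23.1
tcp_pos: [0.6076, 0.3751, 0.3101]
orientation: [[0.173, 0.929, 0.326], [0.901, -0.016, -0.433], [-0.397, 0.369, -0.841]]
contact_force: [-0.1, 0.4, -5.6]
gripper_width: 0.0093
gripper_force: 58.5
```

```bash
python3 - <<'E'
from h import *
s=state();print(abs(s["qvel"]).max(),s["gripper_force"]);print(job.hand_in())
E
```

```text
0.0008727595222009991 58.50398556343862
the job is handed in; nothing more can be done
None
```

I handed the job in at about 23 s, no verdict shown: by my last images the lock is open (about 84°) with the key left standing in it, and the tote is held still at about 0.57 rad, over 5 cm up, with all four nuts within about 65 mm of the pouring corner.

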